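Hang the washed incubator door back on its lift-off hinges

ROBOT

A 6-joint arm with a two-finger parallel gripper is mounted at the origin on a cart in front of the work surface, level with it; the furniture and walls round the work are solid. World frame = base frame: x ahead of the robot, y to its left, z up, the work surface at z = 0. Lengths are in m, angles in rad, forces in N, time in s.
With the tool pointing down it reaches from about 0.25 to 0.775 m from the base axis. Payload 4 kg.
Tool frame: the origin (TCP) lies on the centre line of the jaws, within the pads' length; the fingertips stand 25 mm ahead of it and the grasp point (between the pads) lies 6 mm ahead of it; z points along the fingers, y is the line along which they close (so a half turn about z gives the same grasp; the last joint's range is limited). The gripper opens to 94 mm and grips with 3 to 60 N. Pads are 16 mm wide; open, the fingers measure 119 mm over their backs; the gripper's body (75 mm by 177 mm) begins 78 mm behind the grasp point.
Start: joints at [-1.361, 0.087, 1.371, -0, 1.684, -0.103], TCP at [0.169, -0.523, 0.231] pointing down, gripper open.
Joint ranges: [-3.1, 3.1], [-0.76, 2.03], [0.27, 2.55], [-1.08, 4.22], [0.17, 2.65], [-2.57, 2.57]. Speed limits (rad/s): [2.79, 2.79, 3.14, 3.14, 3.14, 3.14].

INTERFACE

Orientations are given as [roll, pitch, yaw] about the fixed x, y, z axes, in that order (R = Rz(yaw) Ry(pitch) Rx(roll)).
In Python, from bench import robot, imaging gives the robot as it stands. The module is installed in compiled form; this text tells all that it offers.
- The arm moves only by the tool drive_tool, never from a script. Its argument "series" is a list of rows, each a list of 3 entries, a list of its own where there are three numbers: the finger opening in m, from 0 to 0.094, then the shift along the tool's x, y, z in m, then the turn, a rotation vector about the tool's x, y, z in rad. A call has 1 to 5 rows; each row is the pose to reach, as a shift and turn from the pose commanded when the call began, along the tool's axes at that moment; what a row does not reach only later rows make up. A row lasts 1/8 s, in which the tool goes at most 62.5 mm and 10.7 degrees, less where a joint would pass 70% of its speed; a pose out of reach is approached as far as the arm can. A call with a gripper value outside its range is refused whole. The fingers move at their own pace and stop on an object; the grip force is fixed at half the most. Time passes only in rows, so rows that repeat a pose let the fingers close. It gives the time, the measured TCP pose, the force, the opening and the grip force at its end, in the units of the state.
- robot.get_obs(): the state, without advancing time (a new reading comes with each control period).
- imaging.snapshot(name): name is "scene" or "top" or "wrist"; returns the picture (420x560x3 uint8, red, green, blue); there is no depth.
- imaging.get_calibration(name): a dict with "intrinsics" (3x3 intrinsics, pixels), "k1" (the pictures are not rectified: a ray, as slopes to the right and down, at radius r is drawn at 1 + k1 r^2 times it, then the intrinsics apply), "position" and "rotation" of the camera in the world. Camera axes: x right, y up, looking along -z (the intrinsics and any distortion apply to the point x, -y, -z); pixel columns grow to the right and rows downward; lengths in m; the calibration is good to about 2 mm. A picture is of the moment at which its call begins: read the wrist's pose just before it. get_calibration takes no time and is no camera call; for the wrist camera it gives the pose at the moment of the call.
- robot.close_job(): hands the job in; it is judged then, once.
The state is a dict: "time": time; "joint_positions": joint angles; "qvel": joint speeds; "joint_torque": joint torques, N m; "tool_pos": TCP position; "ee_rot": TCP orientation; "wrist_force": force on the tool from outside, world axes, zero at the start; "wrist_torque": the same for the moment, N m; "width": finger opening in m; "finger_force": force on a finger pad.
Only numpy, scipy, OpenCV 4.12 (cv2) and the standard library are available. Lean on these libraries where they do the work, as an engineer would, in place of code of your own. Each camera call takes 0.05 s, during which the arm holds its last target. There are 200 camera calls.

TASK

The bench incubator's door has been washed and stands in a pocket of the drying stand. Lift it straight out (the tab on its top edge is there for that) and, with the door held well open, lower both its hinge knuckles together fully down onto the incubator's two hinge pins before you let go, then swing it fully shut against the seal. Leave the shelf plate in the stand and the other things on the bench where they are.

Things in the scene. Friction and masses are not known exactly. Their poses are not given: they have to be found in the camera images.
- incubator: White bench incubator, 200 deep x 224 wide x 208 high, fixed. Origin: centre of its underside. x points from its open front into it, y to its left seen from the front, z up. Front face at x = -100; a 6 mm rubber seal stands out of it round the opening, so the shut door's inner face lies at x = -106. Hinge axis 14 mm before the front face, 94 mm left of the middle.
- keeper (a point): Middle of the steel keeper on the right of the incubator's front, y = -92, z = 140: two level plates, 24 mm deep, 26 mm clear between them, that take the door's edge lug as it swings shut. The upper plate stops the door being lowered in its shut position: it goes on and comes off only while open.
- pin_low (a point): Foot of the lower of two upright steel hinge pins, on the hinge axis: the flat shoulder (18 mm wide) on which the door's lower knuckle comes to rest. Axes as the incubator's. The pin is 10 mm thick and stands 20 mm above this point, its last 7 mm tapering to 3.6 mm.
- pin_up (a point): The same for the upper hinge pin, of the same size, 92 mm straight above the lower one. Its steel bracket reaches 20 mm below this point, so the door is brought in sideways with each knuckle 20 to 50 mm above its own pin's foot (the lower one passes between the two pins) and then lowered.
- door_centre (a point): Centre (half-way up the panel) of the loose door: white frame with a clear window, 160 wide x 160 high x 16 thick, 0.25 to 0.42 kg. Axes: x from its outer to its inner face (the inner one meets the seal), y along its width toward the knuckles, z up. Shut, they are parallel to the incubator's; opened by an angle a it is turned by -a about z, the free edge toward the robot, to beyond 90 degrees.
- door_tab (a point): Centre of the door's lifting tab, its only handle: a plain aluminium plate 60 wide (door y), 10 thick (door x), rising 42 mm above the middle of the panel's top edge. The point is 21 mm above that edge and 101 mm above door_centre. Axes as door_centre.
- knuckle_low (a point): Centre of the lower mouth of the door's lower hinge knuckle: an upright steel tube 20 mm wide, 12 mm bore, 22 mm long, open at both ends. 94 mm from door_centre along door y and 42 mm below it (143 mm below door_tab), in the door's mid-plane. The door is fully down when this point is at pin_low. Hung, the door turns freely and its free edge sags a few mm.
- knuckle_up (a point): The same for the upper knuckle, 92 mm above the lower; it belongs on pin_up.
- door_edge (a point): Middle of the door's free upright edge, on its inner face: from door_centre 80 mm along -y and 8 mm along +x, at the same height. A steel lug sticks out 18 mm beyond this edge, 90 mm above the door's underside.
- stand: Grey drying stand, fixed, 116 (x) x 200 (y) x 44 high; origin at the centre of its underside. Two pockets 163.5 long (y), 17.8 wide, 36 deep, centred at x = -34 and +34, floor 8 mm up. The door stands upright in one, about 1 mm free on each face, its y along the stand's y, so it must come straight up at least 36 mm. The other holds the shelf plate.
- plate_centre (a point): Centre of the perforated steel shelf plate in the stand's other pocket, 160 wide, 90 high, 16 thick at its folded rim, without knuckles or tab; its top edge is 98 mm above the worktop, so the door must be raised over it to pass across. It stays there.
- log_book: Bystander: blue hard-cover log book lying flat, 210 x 148 x 17. Origin at its underside. Leave it alone.
- marker: Bystander: black marker pen lying flat, 132 long, 14 high. Origin at its underside. Leave it alone.
- timer: Bystander: small white bench timer lying flat, 60 x 66 x 18. Origin at its underside. Leave it alone.
- tape_roll: Bystander: roll of tape lying flat, 65 across, 19 high. Origin at its underside. Leave it alone.
- wash_bottle: Bystander: white wash bottle with a bent spout, 68 across, 203 high. Origin at its underside. Leave it alone.
- beaker_250: Bystander: clear glass beaker, 71 across, 92 high. Origin at its underside. Leave it alone.
- buffer_bottle: Bystander: white plastic bottle with a screw cap, 61 across, 133 high. Origin at its underside. Leave it alone.
Not all that is in view belongs to the job. Of the things that look like the stand, the larger one is meant.

How it is judged:
On the way, in this order (a step that is already met when the one before it is completed fails the run):
1. the door is lifted clear of the drying stand (z of door_tab in the frame of stand above 0.228 m), for 0.1 s.
2. the door hangs fully down on both pins, standing open (its free edge at least 60 mm from the seal) (horizontal distance between knuckle_low and pin_low below 0.004 m and z of knuckle_low in the frame of pin_low below 0.005 m and horizontal distance between knuckle_up and pin_up below 0.004 m and z of knuckle_up in the frame of pin_up below 0.005 m and x of door_edge in the frame of incubator below -0.166 m), for 0.2 s.
At the end, for the whole second after the job is handed in: Both knuckles sit fully down on their pins (each within 4 mm of its pin's axis and 5 mm of its shoulder), the door is shut with its free edge within 6 mm of the seal, upright within 0.06 rad and at rest (horizontal distance between knuckle_low and pin_low below 0.004 m and z of knuckle_low in the frame of pin_low below 0.005 m and horizontal distance between knuckle_up and pin_up below 0.004 m and z of knuckle_up in the frame of pin_up below 0.005 m and x of door_edge in the frame of incubator above -0.112 m and angle between door_tab's own z axis and vertical below 0.06 rad and linear speed of door below 0.02 m/s); the robot touches nothing.
It fails at once if the door is let go above its seat (over the pins, more than 8 mm up, with no finger on it) (horizontal distance between knuckle_low and pin_low below 0.012 m and z of knuckle_low in the frame of pin_low above 0.008 m and contact force between the fingers and door below 0.3 N).
It fails at once if the shelf plate in the stand is moved by more than 20 mm (distance of plate_centre from where it was at the start of the episode above 0.02 m).
It fails at once if a bystander is moved by more than 25 mm (distance of any of log_book, marker, timer, tape_roll, wash_bottle, beaker_250, buffer_bottle from where it was at the start of the episode above 0.025 m).
It also fails if it takes over 58 s, if anything falls off the work surface, if the arm or the gripper's body presses on something with over 40 N, if the wrist force passes 120 N, or if a joint passes its speed limit or range.

## Working session

There is one attempt and no reset: what is moved stays moved. The work goes in short steps, Python scripts to look and compute and a tool call to move; the robot and the scene stay as the last step left them, time stands still between calls to the robot, and variables do not carry over. Pictures are saved under pics/ and viewed, at most 13 in all, crops included, and the job is handed in when it is done.

Besides the shell and the picture viewer there is one more tool, called after "Call:" as name(argument=value, ...) on one line, values as JSON. drive_tool: Moves the arm, as the interface text tells. Its arguments: {"type":"object","properties":{"series":{"type":"array"}},"required":["series"]}

```bash
mkdir -p pics; python3 - <<'E'
from bench import robot, imaging
import cv2, numpy as np
for n in ["scene","top"]:
    im=imaging.snapshot(n); cv2.imwrite(f"pics/{n}0.png",im[:,:,::-1])
    c=imaging.get_calibration(n); print(n,{k:np.round(v,4).tolist() for k,v in c.items()})
o=robot.get_obs(); print({k:np.round(v,4).tolist() for k,v in o.items()})
E
```

```text
scene {'intrinsics': [[518.4543, 0.0, 277.0551], [0.0, 518.4543, 202.2466], [0.0, 0.0, 1.0]], 'k1': -0.1872, 'position': [-0.4188, 0.9897, 1.1572], 'rotation': [0.9713, -0.0071, -2.3723]}
top {'intrinsics': [[420.9073, 0.0, 280.0345], [0.0, 420.9073, 207.6435], [0.0, 0.0, 1.0]], 'k1': 0.0122, 'position': [0.4577, -0.0397, 1.5219], 'rotation': [0.0901, -0.0226, -1.5816]}
{'time': 0.1, 'joint_positions': [-1.3611, 0.0879, 1.3721, 0.0, 1.6836, -0.1031], 'qvel': [0.002, -0.0002, -0.0044, 0.0004, 0.0005, 0.0013], 'joint_torque': [0.0015, -34.1254, -30.3301, 0.0719, 0.0305, -0.0001], 'tool_pos': [0.1692, -0.5229, 0.2294], 'ee_rot': [-3.1397, -0.0002, 0.3128], 'wrist_force': [-0.5776, -0.1426, -0.4212], 'wrist_torque': [-0.0079, -0.0326, 0.0098], 'finger_force': 0.0, 'width': 0.094}
```

View pics/scene0.png

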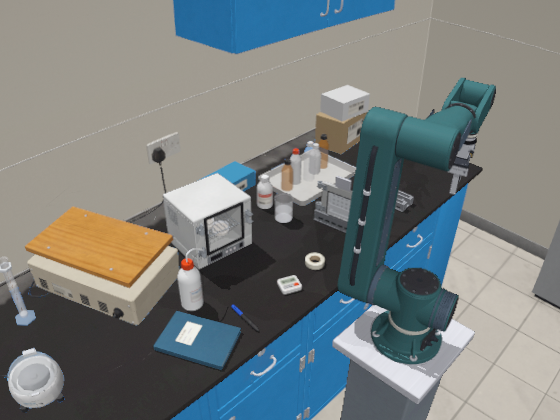

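View pics/top0.png

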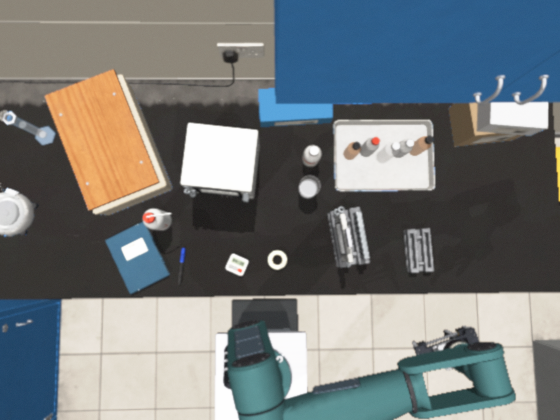

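The scene picture shows the incubator at (210,220), with its dark opening facing the robot, and the stand partly hidden behind the arm at (335,205). In the top picture the larger stand is at (350,237), the smaller rack at (420,250) and the incubator at (220,160). The candidates for the stand are (350,237) and (420,250), and I choose the larger one at (350,237). Next I check that choice in a close crop.

```bash
cat > h.py <<'E'
from bench import robot, imaging
import cv2, numpy as np
from scipy.spatial.transform import Rotation as R
def cal(n):
    c=imaging.get_calibration(n); c['R']=R.from_euler('xyz',c['rotation']).as_matrix(); c['position']=np.array(c['position']); return c
def ray(c,uv):
    K=np.array(c['intrinsics']); d=cv2.undistortPoints(np.array([[uv]],float),K,np.array([c['k1'],0,0,0,0.]))[0,0]
    return c['position'], c['R']@np.array([d[0],-d[1],-1])
def onz(c,uv,z):
    p,d=ray(c,uv); return p+d*(z-p[2])/d[2]
def proj(c,P):
    q=c['R'].T@(np.array(P)-c['position']); x,y=q[0]/-q[2],-q[1]/-q[2]; s=1+c['k1']*(x*x+y*y); K=np.array(c['intrinsics'])
    return np.array([K[0,0]*x*s+K[0,2],K[1,1]*y*s+K[1,2]])
E
python3 - <<'E'
from h import *
a=cv2.imread('pics/top0.png')
A=cv2.resize(a[195:280,320:440],None,fx=5,fy=5,interpolation=cv2.INTER_CUBIC)
B=cv2.resize(a[115:210,170:270],None,fx=6,fy=6,interpolation=cv2.INTER_CUBIC)[:600]
B=cv2.resize(a[165:210,170:270],None,fx=6,fy=6,interpolation=cv2.INTER_CUBIC)[:,:600]
s=cv2.imread('pics/scene0.png');
cv2.imwrite('pics/cropA.png',A)
cv2.imwrite('pics/cropB.png',cv2.resize(s[165:275,155:290],None,fx=5,fy=5,interpolation=cv2.INTER_CUBIC))
c=cal('top')
for uv,z in [((350,237),0.04),((420,250),0.03),((185,192),.2),((255,195),.2),((187,125),.208),((258,130),.208)]: print(uv,onz(c,uv,z).round(3))
E
```

```text
(350, 237) [ 0.485 -0.32   0.04 ]
(420, 250) [ 0.437 -0.57   0.03 ]
(185, 192) [0.629 0.228 0.2  ]
(255, 195) [0.618 0.008 0.2  ]
(187, 125) [0.842 0.222 0.208]
(258, 130) [ 0.825 -0.003  0.208]
```

View pics/cropA.png

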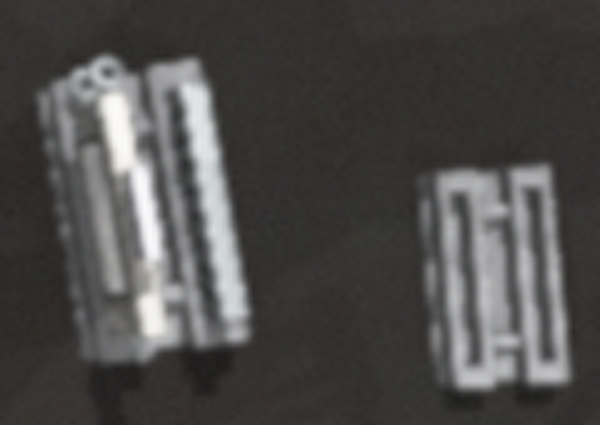

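View pics/cropB.png

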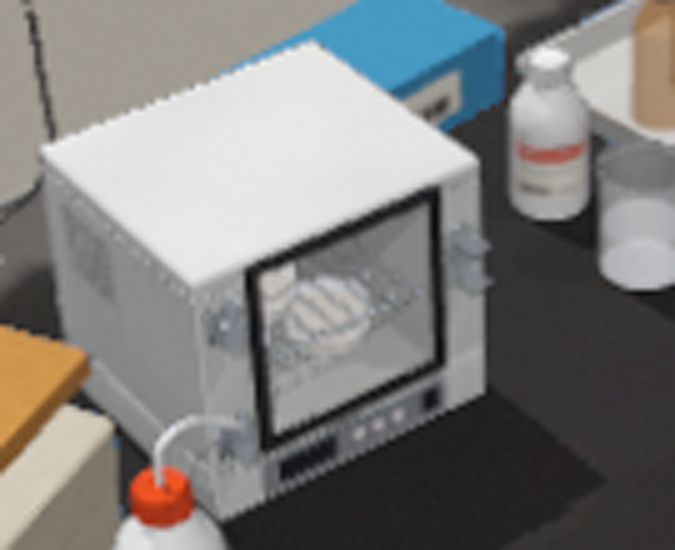

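The crop confirms it. Crop A shows the large stand holding the door in its left pocket (white top edge and tab near (140,220), twin knuckle rings at (95,75)) and the perforated plate in its right pocket. Crop B shows the hinge brackets on the incubator's left at (228,325) and (238,440), and the keeper at right at (472,260).

```bash
python3 - <<'E'
from h import *
c=cal('top'); s=cal('scene')
f=lambda u,v:(320+u/5,195+v/5)
for nm,uv,z in [('tabfar',f(137,165),.21),('tabnear',f(153,262),.21),('pan far',f(118,92),.168),('pan near',f(153,337),.168),('kn up',f(105,72),.146)]: print(nm,onz(c,f(0,0) if 0 else uv,z).round(3))
g=lambda u,v:(155+u/5,165+v/5)
for nm,uv in [('bracketup',g(228,318)),('low',g(238,432))]:
    print(nm,[onz(s,uv,z).round(3) for z in (.09,.19)])
for nm,uv in [('FL',g(192,285)),('FR',g(477,165)),('BL',g(43,150)),('BR',g(312,45))]: print(nm,onz(s,uv,.208).round(3))
a=cv2.cvtColor(cv2.imread('pics/top0.png'),cv2.COLOR_BGR2HSV)
m=((a[:,:,2]>225)&(a[:,:,1]<25)).astype(np.uint8)[110:205,170:270]
k=max(cv2.findContours(m,0,2)[0],key=cv2.contourArea); r=cv2.boxPoints(cv2.minAreaRect(k))+[170,110]
print(np.array([onz(c,p,.208) for p in r]).round(3))
for nm,uv in [('cap',(150,217)),('spout',(168,213))]: print(nm,onz(c,uv,.2).round(3))
print('beaker',onz(c,(309,187),.09).round(3))
w=cal('wrist'); o=robot.get_obs(); T=R.from_euler('xyz',o['ee_rot']).as_matrix()
print('cam in tool',T.T@(w['position']-o['tool_pos']),'\n',(T.T@w['R']).round(3),w['intrinsics'][0])
E
```

```text
tabfar [ 0.51  -0.281  0.21 ]
tabnear [ 0.45  -0.289  0.21 ]
pan far [ 0.559 -0.277  0.168]
pan near [ 0.402 -0.296  0.168]
kn up [ 0.574 -0.273  0.146]
bracketup [array([0.736, 0.16 , 0.09 ]), array([0.628, 0.238, 0.19 ])]
low [array([0.637, 0.232, 0.09 ]), array([0.538, 0.303, 0.19 ])]
FL [0.651 0.246 0.208]
FR [0.622 0.031 0.208]
BL [0.841 0.222 0.208]
BR [0.815 0.008 0.208]
[[ 0.654  0.241  0.208]
 [ 0.85   0.222  0.208]
 [ 0.825 -0.     0.208]
 [ 0.629  0.021  0.208]]
cap [0.551 0.336 0.2  ]
spout [0.563 0.28  0.2  ]
beaker [ 0.657 -0.174  0.09 ]
cam in tool [ 7.21976959e-02 -5.32669720e-05 -1.56166725e-01] 
 [[-0.001  0.968  0.25 ]
 [ 1.     0.001  0.001]
 [ 0.     0.25  -0.968]] [301.56962086   0.         279.89640373]
```

Call:
drive_tool(series=[[0.094,[0.05,-0.02,-0.035],[0,0,0.05]],[0.094,[0.1,-0.04,-0.071],[0,0,0.188]],[0.094,[0.16,-0.06,-0.071],[0,0,0.188]],[0.094,[0.22,-0.08,-0.071],[0,0,0.188]],[0.094,[0.28,-0.1,-0.071],[0,0,0.188]]])

```text
time: 0.72
tool_pos: [0.4016, -0.3439, 0.3012]
ee_rot: [-3.142, 0.0, 0.124]
wrist_force: [0.4, -0.5, -1.0]
width: 0.0939
finger_force: 0.0
```

Call:
drive_tool(series=[[0.094,[0.045,-0.012,0],[0,0,0]],[0.094,[0.08,-0.031,0],[0,0,0]],[0.094,[0.093,-0.0475,0],[0,0,0]],[0.094,[0.093,-0.0475,0],[0,0,0]]])

```text
time: 1.23
tool_pos: [0.4867, -0.2857, 0.3013]
ee_rot: [-3.141, 0.001, 0.127]
wrist_force: [-0.6, -0.2, 0.2]
width: 0.0943
finger_force: 0.0
```

```bash
python3 - <<'E'
from h import *
o=robot.get_obs(); print({k:np.round(o[k],4).tolist() for k in ('time','tool_pos','ee_rot','joint_positions','wrist_force')})
im=imaging.snapshot('wrist'); cv2.imwrite('pics/w1.png',im[:,:,::-1]); c=cal('wrist')
for nm,p in [('tab',(.48,-.285,.21)),('knup',(.574,-.273,.146))]: print(nm,proj(c,p))
E
```

```text
{'time': 1.225, 'tool_pos': [0.4867, -0.2857, 0.3013], 'ee_rot': [-3.1415, 0.001, 0.1266], 'joint_positions': [-0.631, 0.1177, 1.1985, -0.0006, 1.8261, 0.813], 'wrist_force': [-0.622, -0.1654, 0.189]}
tab [277.21011882 222.72363028]
knup [277.26471546 111.43923318]
```

View pics/w1.png

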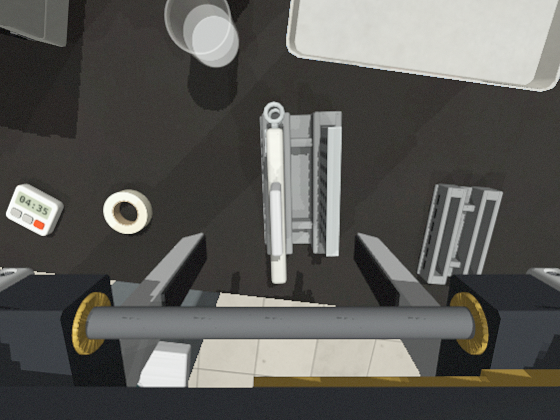

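The wrist view shows the knuckle ring at (274,113), the tab top from about (276,182) to (278,254), and the panel's near end at (279,282).

```bash
python3 - <<'E'
from h import *
c=cal('wrist'); o=robot.get_obs(); T=R.from_euler('xyz',o['ee_rot']).as_matrix()
a=cv2.imread('pics/w1.png'); g=cv2.cvtColor(a,6)
for v in (150,190,205,220,235,250,270): print(v,g[v,262:292].tolist())
print('col',g[170:265:1,277].tolist())
print('kn',cv2.HoughCircles(cv2.resize(g[95:130,255:295],None,fx=4,fy=4,interpolation=2),cv2.HOUGH_GRADIENT,1,200,param1=80,param2=12,minRadius=20,maxRadius=60))
for nm,uv,z in [('tf',(275,183),.21),('tn',(279,254),.21),('kn',(274,113),.16),('end',(279,283),.168)]:
    p=onz(c,uv,z); print(nm,p.round(4),(T.T@(p-o['tool_pos'])).round(4))
E
```

```text
150 [108, 120, 141, 198, 186, 199, 223, 232, 243, 244, 244, 243, 244, 244, 244, 244, 246, 240, 231, 222, 195, 133, 133, 162, 169, 167, 169, 159, 120, 103]
190 [110, 120, 106, 106, 113, 109, 144, 159, 153, 164, 190, 197, 198, 199, 200, 201, 190, 169, 141, 191, 215, 188, 126, 132, 162, 167, 166, 168, 151, 153]
205 [48, 124, 122, 105, 116, 113, 104, 105, 179, 210, 221, 231, 233, 231, 232, 236, 234, 221, 197, 181, 202, 202, 142, 122, 156, 165, 168, 169, 163, 141]
220 [48, 65, 108, 108, 105, 113, 113, 107, 136, 192, 216, 228, 232, 232, 231, 232, 236, 229, 218, 180, 195, 214, 169, 123, 149, 165, 167, 170, 166, 129]
235 [59, 53, 127, 125, 109, 118, 126, 116, 112, 176, 208, 222, 230, 230, 229, 231, 233, 232, 226, 194, 193, 214, 193, 131, 132, 160, 164, 170, 164, 148]
250 [59, 57, 57, 54, 49, 103, 127, 127, 115, 128, 189, 215, 226, 232, 229, 229, 232, 231, 227, 217, 191, 203, 208, 160, 152, 177, 181, 181, 180, 172]
270 [63, 59, 58, 53, 46, 39, 40, 40, 39, 151, 195, 211, 223, 227, 228, 229, 230, 231, 230, 232, 231, 224, 218, 186, 108, 55, 56, 57, 58, 57]
col [231, 229, 228, 232, 239, 240, 233, 223, 223, 223, 225, 211, 177, 165, 163, 167, 168, 168, 168, 171, 201, 226, 232, 235, 237, 237, 237, 237, 237, 236, 237, 237, 236, 236, 236, 236, 235, 236, 235, 235, 234, 235, 235, 234, 233, 234, 234, 232, 232, 233, 232, 232, 232, 232, 232, 232, 231, 231, 230, 231, 231, 230, 230, 231, 229, 231, 230, 230, 230, 229, 229, 230, 229, 231, 228, 229, 228, 230, 230, 230, 229, 229, 229, 230, 224, 196, 164, 159, 158, 159, 153, 199, 232, 231, 231]
kn [[[75.5 80.5 34.9]]]
tf [ 0.5141 -0.279   0.21  ] [ 0.0288 -0.0042  0.0914]
tn [ 0.4515 -0.2901  0.21  ] [-0.0347 -0.001   0.0915]
kn [ 0.5715 -0.2703  0.16  ] [ 0.0869 -0.0057  0.1414]
end [ 0.4005 -0.2963  0.168 ] [-0.086  -0.0012  0.1335]
```

Call:
drive_tool(series=[[0.094,[-0.0065,-0.003,0.03],[0,0,-0.026]],[0.06,[-0.0065,-0.003,0.07],[0,0,-0.026]],[0.05,[-0.0065,-0.003,0.1],[0,0,-0.026]],[0.04,[-0.0065,-0.003,0.1],[0,0,-0.026]],[0.04,[-0.0065,-0.003,0.1],[0,0,-0.026]]])

```text
time: 1.9
tool_pos: [0.4798, -0.2856, 0.2032]
ee_rot: [3.14, -0.002, 0.149]
wrist_force: [0.4, -0.2, 0.5]
width: 0.0576
finger_force: 0.0
```

Call:
drive_tool(series=[[0.0,[0,0,0],[0,0,0]],[0.0,[0,0,0],[0,0,0]],[0.0,[0,0,0],[0,0,0]],[0.0,[0,0,0],[0,0,0]],[0.0,[0,0,0],[0,0,0]]])

```text
time: 2.52
tool_pos: [0.4799, -0.2841, 0.2014]
ee_rot: [-3.141, 0.0, 0.151]
wrist_force: [-1.0, -0.1, 1.4]
width: 0.01
finger_force: 30.0
```

Call:
drive_tool(series=[[0.0,[0,0,-0.012],[0,0,0]],[0.0,[0,0,-0.03],[0,0,0]],[0.0,[0,0,-0.05],[0,0,0]],[0.0,[0,0,-0.08],[0,0,0]],[0.0,[0,0,-0.1],[0,0,0]]])

```text
time: 3.15
tool_pos: [0.4803, -0.2847, 0.3046]
ee_rot: [3.139, -0.002, 0.151]
wrist_force: [0.1, -0.3, -3.0]
width: 0.0099
finger_force: 30.0
```

```bash
python3 - <<'E'
from h import *
c=cal('wrist'); o=robot.get_obs(); T=R.from_euler('xyz',o['ee_rot']).as_matrix()
im=imaging.snapshot('wrist'); cv2.imwrite('pics/w2.png',im[:,:,::-1])
g=cv2.cvtColor(im,7)
x=cv2.HoughCircles(cv2.resize(g[70:150,240:310],None,fx=4,fy=4,interpolation=2),cv2.HOUGH_GRADIENT,1,200,param1=80,param2=12,minRadius=20,maxRadius=80)
print(x, x[0,0,:2]/4+[240,70]); print(o['wrist_force'],o['tool_pos'])
s=imaging.snapshot('scene'); cv2.imwrite('pics/s2.png',s[:,:,::-1])
# hinge pins in the tool frame for a look
E
```

```text
[[[160.5  91.5  64.9]
  [153.5 312.5  66.8]]] [280.125  92.875]
[ 0.07841195 -0.32974783 -2.97694653] [ 0.48027021 -0.28474932  0.30457363]
```

View pics/w2.png

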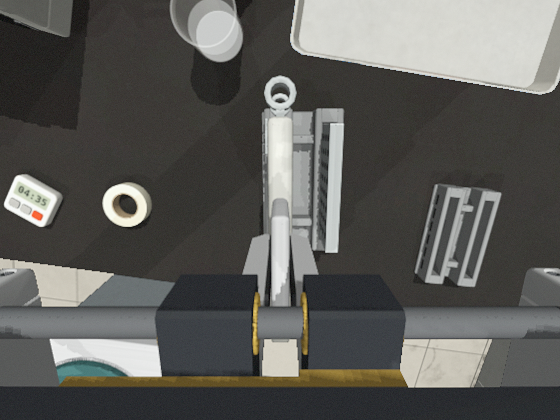

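The door is held square: the upper knuckle's ring is at (280,93), and the door is clear of the stand and the plate. I now carry it over to a spot in front of the hinge.

Call:
drive_tool(series=[[0.0,[0.005,-0.025,-0.005],[0,0,0]],[0.0,[0.014,-0.075,-0.005],[0,0,0]],[0.0,[0.024,-0.13,-0.005],[0,0,0]],[0.0,[0.035,-0.185,-0.005],[0,0,0]],[0.0,[0.046,-0.24,-0.005],[0,0,0]]])

```text
time: 3.88
tool_pos: [0.489, -0.0386, 0.306]
ee_rot: [-3.141, 0.0, 0.15]
wrist_force: [0.3, 0.0, -3.1]
width: 0.0101
finger_force: 30.0
```

Call:
drive_tool(series=[[0.0,[0.0105,-0.055,0],[0,0,0]],[0.0,[0.021,-0.11,0],[0,0,0]],[0.0,[0.032,-0.165,0],[0,0,0]],[0.0,[0.042,-0.215,0],[0,0,0]],[0.0,[0.0465,-0.2416,0],[0,0,0]]])

```text
time: 4.5
tool_pos: [0.4984, 0.2081, 0.3055]
ee_rot: [-3.141, 0.001, 0.154]
wrist_force: [0.0, -0.6, -2.7]
width: 0.0099
finger_force: 30.0
```

Call:
drive_tool(series=[[0.0,[0,0,0],[0,0,0]],[0.0,[0,0,0],[0,0,0]]])

```text
time: 4.75
tool_pos: [0.4989, 0.2049, 0.306]
ee_rot: [3.141, 0.001, 0.15]
wrist_force: [-0.1, -0.8, -2.7]
width: 0.0099
finger_force: 30.0
```

```bash
python3 - <<'E'
from h import *
c=cal('wrist'); o=robot.get_obs()
im=imaging.snapshot('wrist'); cv2.imwrite('pics/w3.png',im[:,:,::-1])
cv2.imwrite('pics/w3c.png',cv2.resize(im[0:150,150:350,::-1],None,fx=4,fy=4,interpolation=2))
print(o['tool_pos'],o['ee_rot'],o['wrist_force'],proj(c,(.637,.226,.2)))
E
```

```text
[0.49894773 0.20488149 0.30603628] [3.14056734e+00 8.42690715e-04 1.50309798e-01] [-0.14412937 -0.79329955 -2.65605966] [279.54046752  40.27490786]
```

View pics/w3c.png

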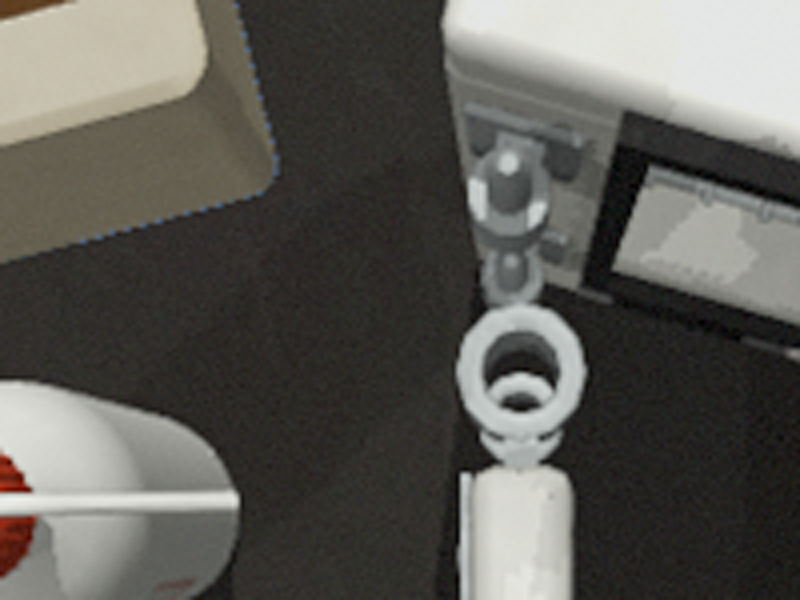

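The crop shows the upper pin's tip at (277.5,40), the lower pin's tip at (278,64) and the upper knuckle's ring at (280,93), all in full-image pixels. The bottle's spout at (150–210,125) is well to the left.

```bash
python3 - <<'E'
from h import *
from scipy.optimize import least_squares
c=cal('wrist'); o=robot.get_obs(); T=R.from_euler('xyz',o['ee_rot']).as_matrix(); t=o['tool_pos']
up=np.array((150+510/4,160/4)); lo=np.array((150+512/4,257/4)); kn=np.array((150+521/4,371/4))
f=lambda p:np.r_[proj(c,p)-up,proj(c,p-[0,0,.092])-lo]
r=least_squares(f,[.637,.226,.2],x_scale=.01); print('tip up',r.x.round(4),'res',r.fun.round(2))
tip=r.x; K=onz(c,kn,t[2]-.0414); print('kn top',K.round(4),'tool',(T.T@(K-t)).round(4))
for z in (tip[2]-.003,.200,.203):
    q=onz(c,up,z); d=T.T@(q-K); print(z.round(4),q.round(4),'delta tool',d.round(4))
print('drop of knuckle bottom over pin_up foot', K[2]-.022-(tip[2]-.02))
E
```

```text
tip up [0.6372 0.2273 0.1998] res [-0.05  0.    0.07 -0.  ]
kn top [0.5919 0.2184 0.2648] tool [0.0939 0.0002 0.0414]
0.1968 [0.638  0.2274 0.1968] delta tool [ 0.047  -0.0021  0.068 ]Traceback (most recent call last):
  File "<stdin>", line 9, in <module>
AttributeError: 'float' object has no attribute 'round'
```

Call:
drive_tool(series=[[0.0,[0,0,0.015],[0,0,0]],[0.0,[0,-0.002,0.028],[0,0,0]],[0.0,[0.015,-0.002,0.028],[0,0,0]],[0.0,[0.035,-0.002,0.028],[0,0,0]],[0.0,[0.046,-0.002,0.028],[0,0,0]]])

```text
time: 5.42
tool_pos: [0.5457, 0.2144, 0.2781]
ee_rot: [3.141, -0.0, 0.15]
wrist_force: [-0.3, -0.1, -3.0]
width: 0.0096
finger_force: 30.0
```

Call:
drive_tool(series=[[0.0,[0,0,0],[0,0,0]],[0.0,[0,0,0],[0,0,0]]])

```text
time: 5.68
tool_pos: [0.544, 0.2144, 0.2785]
ee_rot: [3.142, 0.0, 0.151]
wrist_force: [-0.1, -0.3, -2.5]
width: 0.0098
finger_force: 30.0
```

```bash
python3 - <<'E'
from h import *
c=cal('wrist'); o=robot.get_obs(); T=R.from_euler('xyz',o['ee_rot']).as_matrix(); t=o['tool_pos']
im=imaging.snapshot('wrist'); cv2.imwrite('pics/w4.png',im[:,:,::-1])
cv2.imwrite('pics/w4c.png',cv2.resize(im[60:135,240:320,::-1],None,fx=8,fy=8,interpolation=2))
K=t+T@[.0939,.0002,.0414]; d=T.T@(np.array([.6372,.2273,.1998])-K)
print('err tool',d.round(4),o['wrist_force'],t,'knuckle over foot',K[2]-.022-.1798)
P=np.array([.6372,.2273,.1998]);print('tip px in crop',(proj(c,P)-[240,60])*8,(proj(c,K)-[240,60])*8)
E
```

```text
err tool [0.0002 0.0011 0.0372] [-0.0757733  -0.31963277 -2.53298167] [0.54404855 0.21444221 0.27846481] knuckle over foot 0.035224949198171124
tip px in crop [333.80819588 307.05586941] [322.46755196 261.70398842]
```

View pics/w4c.png

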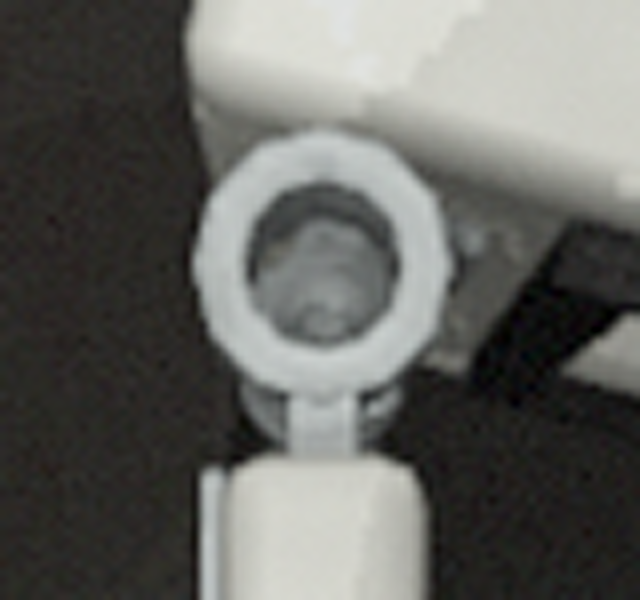

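Through the ring at (322,265), the pin's tip shows near (325,310), which matches the position expected for a coaxial fit. I lower it now.

Call:
drive_tool(series=[[0.0,[0,0.0005,0.006],[0,0,0]],[0.0,[0,0.0005,0.012],[0,0,0]],[0.0,[0,0.0005,0.017],[0,0,0]],[0.0,[0,0.0005,0.021],[0,0,0]],[0.0,[0,0.0005,0.024],[0,0,0]]])

```text
time: 6.35
tool_pos: [0.5442, 0.2139, 0.2541]
ee_rot: [3.141, 0.0, 0.151]
wrist_force: [0.1, -0.4, -3.5]
width: 0.0098
finger_force: 30.0
```

Call:
drive_tool(series=[[0.0,[0,0,0.004],[0,0,0]],[0.0,[0,0,0.008],[0,0,0]],[0.0,[0,0,0.01],[0,0,0]],[0.0,[0,0,0.0105],[0,0,0]],[0.0,[0,0,0.0105],[0,0,0]]])

```text
time: 6.98
tool_pos: [0.5443, 0.214, 0.244]
ee_rot: [3.142, -0.0, 0.151]
wrist_force: [0.1, -0.2, -3.6]
width: 0.0098
finger_force: 30.0
```

Seat is about 1 mm away by estimate; I feel for it.

Call:
drive_tool(series=[[0.0,[0,0,0.0005],[0,0,0]],[0.0,[0,0,0.001],[0,0,0]],[0.0,[0,0,0.0015],[0,0,0]],[0.0,[0,0,0.002],[0,0,0]],[0.0,[0,0,0.002],[0,0,0]]])

```text
time: 7.6
tool_pos: [0.5442, 0.214, 0.2434]
ee_rot: [-3.141, -0.001, 0.151]
wrist_force: [-5.3, -0.4, 5.4]
width: 0.0099
finger_force: 30.0
```

The upward force shows the door is seated, at the expected height. I release with a small opening and rise.

Call:
drive_tool(series=[[0.03,[0,0,0.002],[0,0,0]],[0.03,[0,0,0],[0,0,0]],[0.03,[0,0,0],[0,0,0]],[0.03,[0,0,-0.03],[0,0,0]],[0.03,[0,0,-0.075],[0,0,0]]])

```text
time: 8.22
tool_pos: [0.5438, 0.2137, 0.3154]
ee_rot: [3.141, 0.005, 0.151]
wrist_force: [0.4, 0.5, 0.8]
width: 0.0301
finger_force: 0.0
```

```bash
python3 - <<'E'
from h import *
c=cal('wrist'); o=robot.get_obs()
im=imaging.snapshot('wrist'); s=imaging.snapshot('scene')
a=np.hstack([cv2.resize(im[40:300,170:400,::-1],(400,452)),cv2.resize(s[160:300,150:274,::-1],(400,452),interpolation=2)])
cv2.imwrite('pics/w5.png',a); print({k:np.round(o[k],4).tolist() for k in ('tool_pos','ee_rot','joint_positions','wrist_force','width')})
E
```

```text
{'tool_pos': [0.5438, 0.2137, 0.3154], 'ee_rot': [3.1408, 0.0046, 0.1507], 'joint_positions': [0.2776, 0.1685, 1.1136, -0.0002, 1.8642, 1.6976], 'wrist_force': [0.3752, 0.54, 0.7888], 'width': 0.0301}
```

View pics/w5.png

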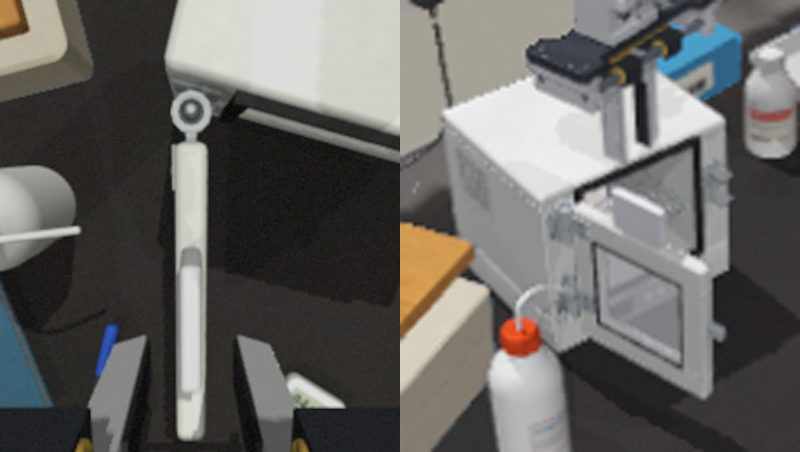

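The left half (wrist view) shows the upper pin's tip centred in the knuckle ring at (190,110). The right half shows the door hanging open on both hinges, with the bottle to its left at (520,380). I go round to the outer face with closed fingers to push it.

Call:
drive_tool(series=[[0.0,[-0.0405,-0.045,0],[0,0,0]],[0.0,[-0.0405,-0.045,0],[0,0,0]],[0.0,[-0.0405,-0.045,0.05],[0,0,0]],[0.0,[-0.0405,-0.045,0.1],[0,0,0]],[0.0,[-0.0405,-0.045,0.115],[0,0,0]]])

```text
time: 8.95
tool_pos: [0.4958, 0.2511, 0.197]
ee_rot: [3.139, 0.008, 0.15]
wrist_force: [0.5, 0.4, 0.1]
width: 0.0002
finger_force: 0.0
```

Call:
drive_tool(series=[[0.0,[0,0,0],[0,0,0]],[0.0,[0,0,0],[0,0,0]]])

```text
time: 9.2
tool_pos: [0.4989, 0.2527, 0.2045]
ee_rot: [-3.141, -0.004, 0.15]
wrist_force: [0.1, -0.1, -0.4]
width: 0.0004
finger_force: 0.0
```

Call:
drive_tool(series=[[0.0,[-0.001,0.012,0],[0,0,0]],[0.0,[-0.002,0.024,0],[0,0,0]],[0.0,[-0.003,0.038,0],[0,0,0]],[0.0,[-0.003,0.052,0],[0,0,0]],[0.0,[-0.0026,0.064,0],[0,0,0]]])

```text
time: 9.82
tool_pos: [0.5046, 0.1875, 0.202]
ee_rot: [3.141, -0.0, 0.15]
wrist_force: [0.7, 1.0, 0.8]
width: 0.0003
finger_force: 0.1
```

Call:
drive_tool(series=[[0.0,[0.003,0.016,0],[0,0,0]],[0.0,[0.008,0.031,0],[0,0,0]],[0.0,[0.014,0.046,0],[0,0,0]],[0.0,[0.023,0.06,0],[0,0,0]],[0.0,[0.033,0.073,0],[0,0,0]]])

```text
time: 10.45
tool_pos: [0.549, 0.1206, 0.2019]
ee_rot: [3.142, -0.0, 0.151]
wrist_force: [0.2, 0.8, 0.4]
width: 0.0006
finger_force: 0.1
```

```bash
python3 - <<'E'
from h import *
o=robot.get_obs()
im=imaging.snapshot('wrist'); s=imaging.snapshot('scene')
a=np.hstack([cv2.resize(im[0:300,130:400,::-1],(400,444)),cv2.resize(s[160:300,150:276,::-1],(400,444),interpolation=2)])
cv2.imwrite('pics/w6.png',a); print({k:np.round(o[k],4).tolist() for k in ('tool_pos','ee_rot','wrist_force')})
E
```

```text
{'tool_pos': [0.549, 0.1206, 0.2019], 'ee_rot': [3.1415, -0.0, 0.1505], 'wrist_force': [0.2374, 0.7868, 0.3686]}
```

View pics/w6.png

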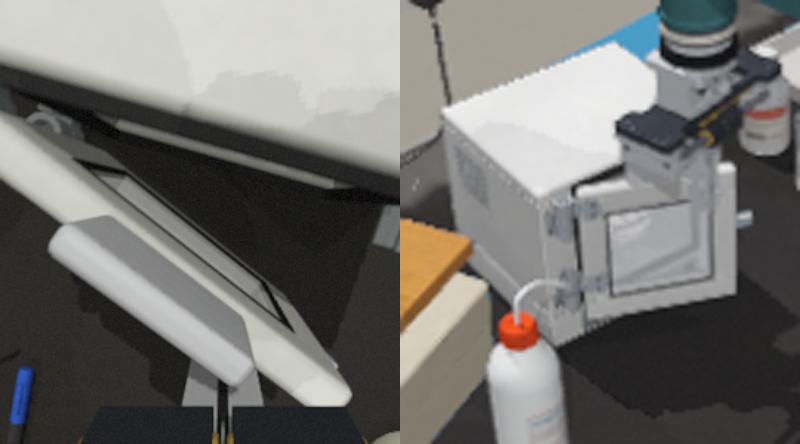

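The fingers are pushing the outer face near the tab's end. The door is about 25° from shut and still seated.

Call:
drive_tool(series=[[0.0,[0.008,0.006,0],[0,0,0]],[0.0,[0.017,0.013,0],[0,0,0]],[0.0,[0.026,0.02,0],[0,0,0]],[0.0,[0.034,0.025,0],[0,0,0]],[0.0,[0.042,0.03,0],[0,0,0]]])

```text
time: 11.18
tool_pos: [0.5947, 0.0979, 0.2019]
ee_rot: [3.142, 0.0, 0.151]
wrist_force: [-0.3, -0.1, -0.3]
width: 0.0006
finger_force: 0.1
```

Call:
drive_tool(series=[[0.0,[0.003,0.001,0],[0,0,0]],[0.0,[0.006,0.002,0],[0,0,0]],[0.0,[0.008,0.002,0],[0,0,0]],[0.0,[0.009,0.002,0],[0,0,0]]])

```text
time: 11.68
tool_pos: [0.6014, 0.0971, 0.2016]
ee_rot: [3.141, 0.006, 0.151]
wrist_force: [-7.6, -1.6, 1.4]
width: 0.0005
finger_force: 3.5
```

Call:
drive_tool(series=[[0.0,[0.001,0,0],[0,0,0]],[0.0,[0.002,0,0],[0,0,0]],[0.0,[0.002,0,0],[0,0,0]]])

```text
time: 12.05
tool_pos: [0.6015, 0.0971, 0.2016]
ee_rot: [3.141, 0.01, 0.15]
wrist_force: [-11.3, -1.8, 2.0]
width: 0.0005
finger_force: 5.3
```

Call:
drive_tool(series=[[0.0,[-0.004,0,0],[0,0,0]],[0.0,[-0.03,0.0,0],[0,0,0]],[0.0,[-0.07,0.0,0],[0,0,0]],[0.0,[-0.1,0.0,-0.03],[0,0,0]],[0.0,[-0.12,0.0,-0.07],[0,0,0]]])

```text
time: 12.68
tool_pos: [0.4853, 0.0799, 0.272]
ee_rot: [-3.141, 0.001, 0.151]
wrist_force: [0.8, 0.0, 0.7]
width: 0.0007
finger_force: 0.0
```

```bash
python3 - <<'E'
from h import *
o=robot.get_obs()
im=imaging.snapshot('wrist'); s=imaging.snapshot('scene')
cv2.imwrite('pics/w7full.png',im[:,:,::-1])
a=np.hstack([cv2.resize(im[0:300,130:400,::-1],(400,444)),cv2.resize(s[160:300,150:276,::-1],(400,444),interpolation=2)])
cv2.imwrite('pics/w7.png',a); print({k:np.round(o[k],4).tolist() for k in ('tool_pos','ee_rot','wrist_force')})
E
```

```text
{'tool_pos': [0.4853, 0.0799, 0.272], 'ee_rot': [-3.1412, 0.0006, 0.1513], 'wrist_force': [0.7785, 0.0112, 0.6609]}
```

View pics/w7.png

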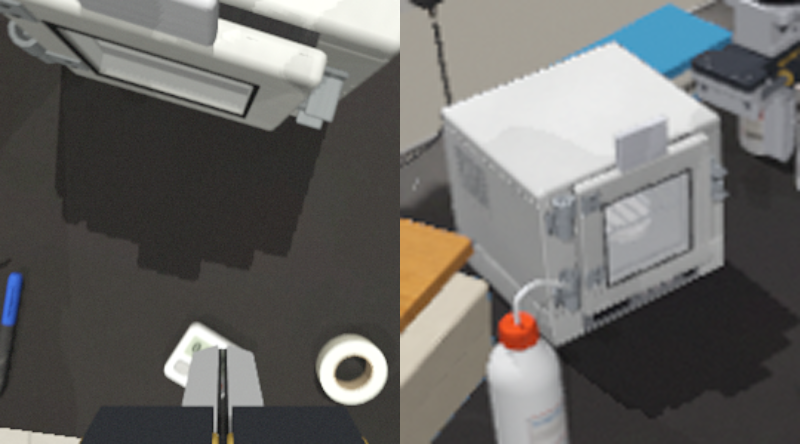

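```bash
python3 - <<'E'
from h import *
c=cal('wrist'); yaw=-.105; ex=np.array([np.cos(yaw),np.sin(yaw)]); ey=np.array([-ex[1],ex[0]])
H=np.array([.6372,.2273])
g=cv2.cvtColor(cv2.imread('pics/w7full.png'),6)
# outer-face top edge seen near the free end and near the hinge end, z = 0.210
for uv in [(342,62),(300,47),(230,23)]:
    q=onz(c,uv,.21)[:2]-H; print(uv,'along',(q@-ey).round(4),'out of hinge line',(q@-ex).round(4))
print('expected out 0.008; tool contact said',((np.array([.6015,.0971])-H)@-ex).round(4))
E
```

```text
(342, 62) along 0.1737 out of hinge line 0.0083
(300, 47) along 0.1431 out of hinge line 0.0065
(230, 23) along 0.0938 out of hinge line 0.0042
expected out 0.008; tool contact said 0.0219
```

```bash
python3 -c "
from bench import robot
print(robot.close_job())"
```

```text
the job is handed in; nothing more can be done
None
```

The door is lifted out, seated on both hinge pins while open, and swung shut against the seal (free edge within about 2 mm in my last measurement); I handed the job in with the arm clear, but no verdict came back.

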